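# Put two sockets back in the graded row

### The job

Put the two loose chrome sockets back into the red-framed socket holder, each standing fully home in the hole of the graded row that matches its diameter, and let go. The holder's grey strip of holes has been left anywhere along its frame, so the holes may have to be found by feel. Leave the brass fitting and everything else standing where it is.

Things in the scene. Friction and masses are not known exactly. Their poses are not given: they have to be found in the camera images.
- cradle: Fixed red metal frame of the socket holder, 52 x 236 mm, flat on the floor; origin at the centre of its underside, x across, y along the row, z up. Base 4 mm thick, side rails 22 mm high, end stops 30 mm high and 6 mm thick. In it lies a rigid grey strip of holes, 43 x 200 mm, top 40 mm above the floor, centred across the frame; see the three points below.
- row_mid (a point): Point of the frame at its middle, 40 mm up. The strip's middle is clamped anywhere from 12 mm to the -y side to 12 mm to the +y side of it (not reported, never changes during the job). Places for 18, 21, 24, 27, 30 mm sockets at -80, -40, 0, 40, 80 mm along y from the strip's middle; 18 and 30 are filled with immovable sockets, tops 68 mm above the floor.
- range21 (a point): Point of the frame (not the hole), 40 mm to -y of row_mid: the empty 21 mm hole's centre lies within 12 mm of it along y. Holes are 1.5 mm wider than their size, 30 mm deep (floor 10 mm above the ground), mouth bevelled 1.2 mm. A socket pressed on the solid top stops with its foot 40 mm above the ground.
- range27 (a point): Point of the frame (not the hole), 40 mm to +y of row_mid: the empty 27 mm hole's centre lies within 12 mm of it along y, same offset as for the other holes. Clearance, depth and bevel as for the 21 mm hole.
- socket21: Loose chrome deep socket, the thinner one: plain upright cylinder of 21 mm diameter, 64 mm tall, roughly 0.06 to 0.13 kg, lower edge bevelled 1.5 mm, dark band and dark top recess. Stands on the floor; origin at the centre of its underside, z up along its axis.
- socket27: Loose chrome deep socket, the thicker one: plain upright cylinder of 27 mm diameter, 64 mm tall, roughly 0.1 to 0.2 kg, otherwise like the other. Origin at the centre of its underside, z up along its axis.
- fitting: Brass pipe fitting standing among the sockets, 23 mm diameter with a 30 mm collar, 52 mm tall; to be left alone. Origin at the centre of its underside. It and the two sockets trade places from start to start.
- pvc_cap: White PVC end cap standing mouth up, 54 mm diameter, 36 mm tall; leave alone. Origin at the centre of its underside.
- spray: Blue spray bottle, 76 mm diameter, 216 mm tall, white and red trigger head; leave alone. Origin at the centre of its underside.
- vase: Small green glass vase, 72 mm diameter, 115 mm tall, fragile; leave alone. Origin at the centre of its underside.
- ladle: Stainless steel ladle lying down, about 350 mm long along its x, bowl (86 mm wide, 32 mm high) at the +x end; leave alone. Origin on the handle, on the floor, 130 mm from the bowl's centre.
- brush: Wooden brush block lying bristles down, 60 x 130 x 40 mm; leave alone. Origin at the centre of its underside.
- driver: Orange-handled screwdriver lying along its x; leave alone.

How it is judged:
By the outcome, as a careful person would: the job done as asked, in the order asked, and still so for the second after the job is handed in, with the robot touching nothing.
It also fails if it takes over 70 s, if anything falls off the work surface, if the arm or the gripper's body presses on something with over 40 N, if the wrist force passes 120 N, or if a joint passes its speed limit or range.

### The arm

A 6-joint arm with a two-finger parallel gripper is mounted at the origin on the work surface. World frame = base frame: x ahead of the robot, y to its left, z up, the work surface at z = 0. Lengths are in m, angles in rad, forces in N, time in s.
With the tool pointing down it reaches from about 0.275 to 0.825 m from the base axis. Payload 4.9 kg.
Tool frame: the origin (TCP) lies between the finger pads; the fingertips stand 25 mm ahead of it and the grasp point (between the pads) lies 6 mm ahead of it; z points along the fingers, y is the direction in which the jaws open and shut (so a half turn about z gives the same grasp; the last joint's range is limited). The gripper opens to 85 mm and grips with 20 to 120 N. Pads are 22 mm wide; open, the fingers measure 114 mm over their backs; the gripper's body (76 mm by 85 mm) begins 54 mm behind the grasp point. The pads swing forward as they close: fully open they stand 13 mm farther back than shut.
Start: joints at [1.148, 0.326, -0.193, 1.052, 0, 1.437], TCP at [0.157, 0.527, 0.256] pointing down, gripper open.
Joint ranges: [-2.65, 2.65], [-0.97, 1.79], [-1.3, 1.35], [-1.93, 2.1], [-1.47, 1.37], [-3.14, 3.14]. Speed limits (rad/s): [2.57, 2.57, 3.14, 3.14, 3.14, 3.14].

### API

Orientations are given as a unit quaternion [x, y, z, w].
In Python, from station import sensors, imaging, job gives the robot as it stands.
- The arm moves only by the tool step_arm, never from a script. Its argument "moves" is a list of rows, each a list of 2 entries, a list of its own where there are three numbers: the shift along the tool's x, y, z in m, then the turn about the tool's z in degrees. A call has 1 to 8 rows; each row shifts and turns the commanded pose from where the row before left it, along the tool's axes as they then stand; what a row does not reach is not made up. A row lasts 1/12 s, in which the tool goes at most 41.7 mm and 7.16 degrees, less where a joint would pass 70% of its speed; a pose out of reach is approached as far as the arm can. A call is refused whole if a number of a shift passes 0.0417 or a number of a turn 7.16, either way. A call with a gripper value outside its range is refused whole. "jaw" is the closure, from 0 (fully open) to 1 (shut), set as the call begins (left out, the last holds). The fingers move at their own pace and stop on an object; "force" is the grip in N (left out, the last holds). Time passes only in rows, so rows that do not move let the fingers close. It gives the time, the measured TCP pose, the force and the opening at its end, in the units of the state.
- sensors.read_state(): the state, without advancing time (a new reading comes with each control period).
- imaging.get_image(name): name is "scene" or "top" or "wrist"; returns a dict with "pixels" (420x560x3 uint8, red, green, blue), "K" (3x3 intrinsics, pixels), "view" (4x4, takes a point from world to camera coordinates). Camera axes: x right, y up, looking along -z (the intrinsics and any distortion apply to the point x, -y, -z); pixel columns grow to the right and rows downward; lengths in m; the calibration is good to about 2 mm. A picture is of the moment at which its call begins. There is no depth.
- job.sign_off(): hands the job in, once; it reports no verdict.
The state is a dict: "time": time; "joints": joint angles; "joint_vel": joint speeds; "joint_efforts": joint torques, N m; "eef_pos": TCP position; "orientation": TCP orientation; "contact_force": force on the tool from outside, world axes, zero at the start; "moment": the same for the moment, N m; "gripper_width": finger opening in m.
Only numpy, scipy, OpenCV 4.12 (cv2) and the standard library are available. Lean on these libraries where they do the work, as an engineer would, in place of code of your own. Each camera call takes 0.05 s, during which the arm holds its last target.

## Working session

There is one attempt and no reset: what is moved stays moved. The work goes in short steps, Python scripts to look and compute and a tool call to move; the robot and the scene stay as the last step left them, time stands still between calls to the robot, and variables do not carry over. Pictures are saved under pics/ and viewed, and the job is handed in when it is done.

Besides the shell and the picture viewer there is one more tool, called after "Request:" as a command line: name --argument value ..., lists and objects as JSON in quotes. step_arm: Moves the arm, as the interface text tells. Its arguments: {"type":"object","properties":{"moves":{"type":"array","items":{"type":"array"}},"jaw":{"type":"number"},"force":{"type":"number"}},"required":["moves"]}

```bash
mkdir -p pics; ls
python3 - <<'E'
from station import sensors, imaging, job
import cv2,numpy as np
s=sensors.read_state()
for k,v in s.items(): print(k,np.round(v,4))
for n in ["scene","top","wrist"]:
    d=imaging.get_image(n); cv2.imwrite(f"pics/{n}0.png",d["pixels"][:,:,::-1]); print(n,d["K"].tolist(),np.round(d["view"],4).tolist(),[k for k in d])
E
```

```text
pics
time 0.0
joints [ 1.1478  0.3269 -0.1936  1.052   0.      1.4366]
joint_vel [ 0.0005  0.0011 -0.0001 -0.0002 -0.0001 -0.0011]
joint_efforts [ 2.50000e-03 -4.43394e+01  2.62440e+01  1.54000e-02  1.00000e-04
  0.00000e+00]
eef_pos [0.1564 0.5267 0.2555]
orientation [ 1.439e-01  9.896e-01 -8.000e-04 -2.000e-04]
contact_force [-0.5928  0.4856 -0.5214]
moment [-0.0272  0.0254  0.0124]
gripper_width 0.0855
scene [[522.1150283080735, 0.0, 274.7493504401286], [0.0, 522.1150283080735, 213.954012748305], [0.0, 0.0, 1.0]] [[0.882, 0.4712, -0.0003, -0.4802], [-0.2931, 0.5491, 0.7827, 0.1203], [0.369, -0.6902, 0.6224, -1.7683], [0.0, 0.0, 0.0, 1.0]] ['pixels', 'K', 'view']
top [[511.8367081319742, 0.0, 278.7405387890663], [0.0, 511.8367081319742, 210.94812492908184], [0.0, 0.0, 1.0]] [[-0.0274, -0.9996, -0.0066, -0.0125], [0.98, -0.0281, 0.1968, -0.5512], [-0.1969, -0.0011, 0.9804, -1.375], [0.0, 0.0, 0.0, 1.0]] ['pixels', 'K', 'view']
wrist [[302.01303569872624, 0.0, 281.95838045240805], [0.0, 302.01303569872624, 209.77737108142293], [0.0, 0.0, 1.0]] [[0.2839, 0.9589, -0.0012, -0.5507], [-0.921, 0.2724, -0.2785, 0.0367], [-0.2668, 0.0801, 0.9604, -0.3778], [0.0, 0.0, 0.0, 1.0]] ['pixels', 'K', 'view']
```

View pics/scene0.png

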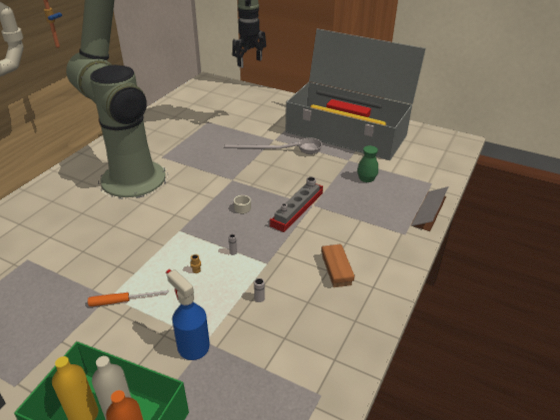

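View pics/top0.png

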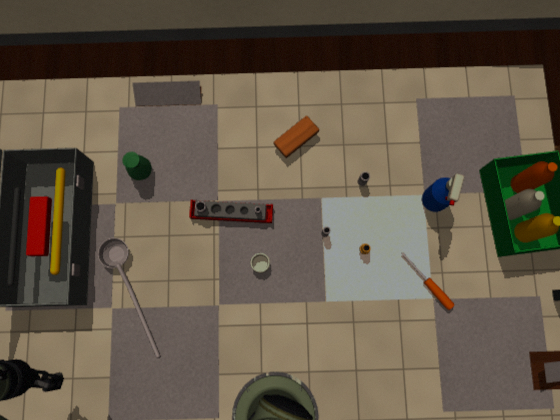

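View pics/wrist0.png

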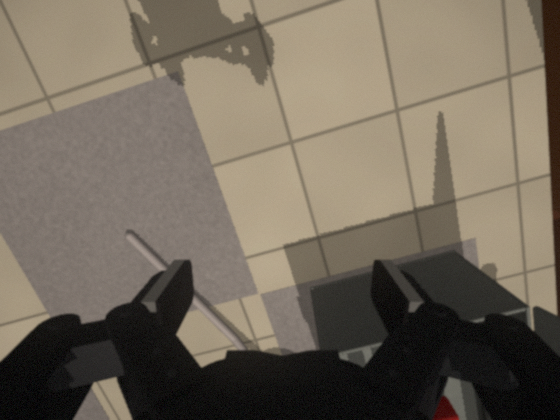

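```bash
cat > h.py <<'E'
import numpy as np, cv2
from station import sensors, imaging
def get(n,fn=None):
    d=imaging.get_image(n)
    if fn: cv2.imwrite(f"pics/{fn}.png",d["pixels"][:,:,::-1])
    np.savez(f"pics/{fn or n}.npz",K=d["K"],V=d["view"],P=d["pixels"])
    return d["pixels"],np.array(d["K"]),np.array(d["view"])
def ld(fn):
    z=np.load(f"pics/{fn}.npz"); return z["P"],z["K"],z["V"]
def proj(K,V,p):
    c=V[:3,:3]@np.array(p,float)+V[:3,3]; q=K@np.array([c[0],-c[1],-c[2]]); return q[:2]/q[2]
def ray(K,V,uv):
    q=np.linalg.inv(K)@np.array([uv[0],uv[1],1.]); d=V[:3,:3].T@np.array([q[0],-q[1],-q[2]])
    return -V[:3,:3].T@V[:3,3], d/np.linalg.norm(d)
def onz(K,V,uv,z):
    o,d=ray(K,V,uv); return o+d*(z-o[2])/d[2]
def tri(obs):
    A=np.zeros((3,3));b=np.zeros(3);R=[]
    for K,V,uv in obs:
        o,d=ray(K,V,uv);M=np.eye(3)-np.outer(d,d);A+=M;b+=M@o;R.append((M,o))
    p=np.linalg.solve(A,b); return p,[1e3*np.linalg.norm(M@(p-o)) for M,o in R]
def crop(P,x0,y0,w,h,s,fn):
    im=cv2.resize(P[y0:y0+h,x0:x0+w],None,fx=s,fy=s,interpolation=cv2.INTER_CUBIC)
    cv2.imwrite(f"pics/{fn}.png",im[:,:,::-1])
E
python3 - <<'E'
from h import *
for n in ["scene","top"]: get(n,n+"1")
P=ld("top1")[0]; crop(P,180,160,200,120,4,"t1c")
P=ld("scene1")[0]; crop(P,180,170,160,140,4,"s1c")
E
```

```text
(no output)
```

View pics/t1c.png

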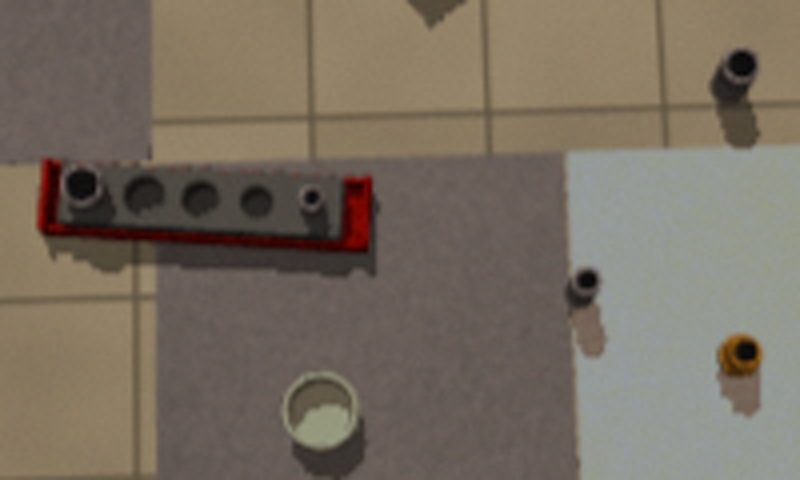

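View pics/s1c.png

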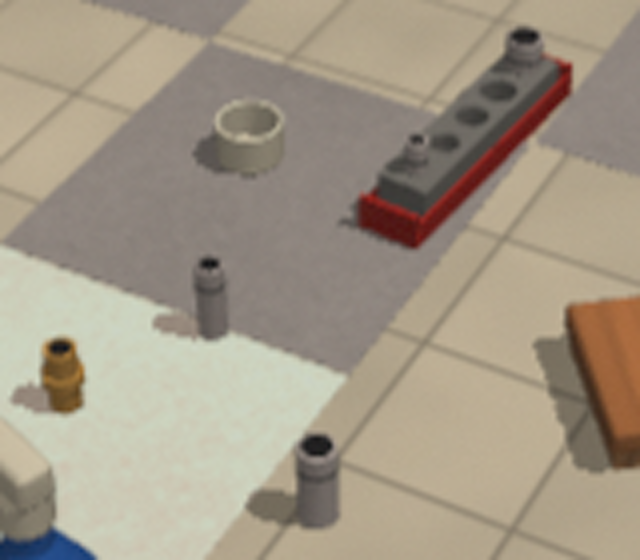

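Run:
```python
from h import *
_,Kt,Vt=ld("top1");_,Ks,Vs=ld("scene1")
T=lambda u,v:((u+.5)/4-.5+180,(v+.5)/4-.5+160)
S=lambda u,v:((u+.5)/4-.5+180,(v+.5)/4-.5+170)
D=dict(s21=((586,281),(209,264)),s27=((740,65),(317,446)),h27=((145,194),(498,91)),h24=((200,198),(473,116)),h21=((256,201),(444,142)),f30=((82,186),(523,38)),f18=((312,197),(416,141)),fit=((742,350),(61,347)))
Z=dict(s21=.064,s27=.064,f30=.068,f18=.068,fit=.052)
for k,(t,s) in D.items():
    p,r=tri([(Kt,Vt,T(*t)),(Ks,Vs,S(*s))]); z=Z.get(k,.04)
    print(k,np.round(p*1e3,1),np.round(r,1),"onz top",np.round(onz(Kt,Vt,T(*t),z)*1e3,1),"scene",np.round(onz(Ks,Vs,S(*s),z)*1e3,1))
# cradle corners
for t in [(40,232),(368,250),(372,178),(42,158)]: print(np.round(onz(Kt,Vt,T(*t),.03)*1e3,1))
```

```text
s21 [ 492.8 -156.2   63.9] [1.1 1.1] onz top [ 491.9 -156.8   64. ] scene [ 493.7 -155.6   64. ]
s27 [ 643.5 -271.5   63.1] [1. 1.] onz top [ 642.4 -271.9   64. ] scene [ 644.7 -271.5   64. ]
h27 [567.7 150.2  39.7] [0.9 0.9] onz top [566.9 149.6  40. ] scene [568.5 150.6  40. ]
h24 [564.2 111.7  39.3] [1.5 1.5] onz top [562.9 110.7  40. ] scene [565.6 112.   40. ]
h21 [560.2  71.6  39.9] [0.7 0.7] onz top [559.6  71.2  40. ] scene [560.7  72.   40. ]
f30 [569.2 190.7  65.9] [0.9 0.9] onz top [567.9 189.8  68. ] scene [571.  188.7  68. ]
f18 [556.6  31.   67. ] [1. 1.] onz top [555.5  30.4  68. ] scene [557.9  30.6  68. ]
fit [ 443.1 -262.8   52.1] [0.5 0.5] onz top [ 442.7 -263.1   52. ] scene [ 443.4 -262.4   52. ]
[543.6 225.5  30. ]
[524.   -6.9  30. ]
[576. -11.  30.]
[597.4 224.5  30. ]
```

```bash
cat >> h.py <<'E'
from scipy.spatial.transform import Rotation as Ro
def pose():
    s=sensors.read_state(); return np.array(s["eef_pos"]),Ro.from_quat(s["orientation"]).as_matrix(),s
def phi(R): return np.degrees(np.arctan2(R[1,1],R[0,1]))
def plan(target,ph,n,frm=None):
    p,R,s=pose(); f=phi(R)
    if frm: p,f=np.array(frm[0]),frm[1]
    df=(ph-f+180)%360-180
    a=f; rows=[]; cur=np.array(p,float)
    for i in range(n):
        c,sn=np.cos(np.radians(a)),np.sin(np.radians(a))
        y=np.array([c,sn,0]); z=np.array([0,0,-1.]); x=np.cross(y,z)
        d=(np.array(target)-cur)/(n-i)
        r=[round(float(d@x),4),round(float(d@y),4),round(float(d@z),4)]
        t=round(float(-(ph-a if abs(ph-a)<=180 else df)/(n-i)),2)
        cur=cur+r[0]*x+r[1]*y+r[2]*z; a-=t
        rows.append([r,t])
    return rows
def show(rows):
    for i in range(0,len(rows),8): print(str(rows[i:i+8]).replace(" ",""))
E
python3 - <<'E'
from h import *
p,R,s=pose(); _,K,V=get("wrist","w1")
c=-V[:3,:3].T@V[:3,3]; print("cam in tool",R.T@(c-p), "look",R.T@(V[:3,:3].T@[0,0,-1]))
print(phi(R),s["time"])
show(plan([.48,.10,.25],-4.5,16))
E
```

```text
cam in tool [ 0.07050595  0.00136665 -0.11680108] look [-2.78706639e-01  6.28043327e-04  9.60376080e-01]
73.45198915875321 0.25
[[[-0.027,-0.0198,0.0004],4.87],[[-0.0286,-0.0175,0.0004],4.87],[[-0.0299,-0.015,0.0004],4.87],[[-0.0311,-0.0124,0.0004],4.87],[[-0.032,-0.0097,0.0004],4.87],[[-0.0328,-0.0069,0.0004],4.87],[[-0.0332,-0.0041,0.0004],4.87],[[-0.0335,-0.0013,0.0004],4.87]]
[[[-0.0334,0.0015,0.0004],4.87],[[-0.0332,0.0044,0.0003],4.87],[[-0.0327,0.0072,0.0004],4.88],[[-0.032,0.0099,0.0003],4.87],[[-0.031,0.0126,0.0004],4.88],[[-0.0298,0.0152,0.0003],4.87],[[-0.0285,0.0177,0.0004],4.88],[[-0.0268,0.0201,0.0003],4.87]]
```

Run:
```python
from h import *
show(plan([.565,.10,.21],-4.5,16))
```

```text
[[[-0.0321,-0.0183,0.0029],4.87],[[-0.0335,-0.0155,0.0029],4.87],[[-0.0347,-0.0126,0.0029],4.87],[[-0.0357,-0.0096,0.0029],4.87],[[-0.0363,-0.0066,0.0029],4.87],[[-0.0368,-0.0035,0.0029],4.87],[[-0.0369,-0.0003,0.0029],4.87],[[-0.0368,0.0028,0.0029],4.87]]
[[[-0.0365,0.0059,0.0029],4.87],[[-0.0358,0.009,0.0028],4.87],[[-0.0349,0.012,0.0029],4.88],[[-0.0338,0.0149,0.0028],4.87],[[-0.0324,0.0178,0.0029],4.88],[[-0.0308,0.0204,0.0028],4.87],[[-0.0289,0.023,0.0029],4.88],[[-0.0269,0.0253,0.0028],4.87]]
```

Request:
step_arm --moves '[[[-0.032,-0.018,0.003],4.87],[[-0.0335,-0.0155,0.003],4.87],[[-0.035,-0.0125,0.003],4.87],[[-0.0355,-0.0095,0.003],4.87],[[-0.0365,-0.0065,0.003],4.87],[[-0.037,-0.0035,0.003],4.87],[[-0.037,0,0.003],4.87],[[-0.037,0.003,0.003],4.87]]' --jaw 0

```text
time: 0.97
eef_pos: [0.363, 0.3128, 0.2323]
orientation: [0.467, 0.884, 0.0, 0.0]
contact_force: [-0.0, 0.5, -0.9]
gripper_width: 0.0854
```

Request:
step_arm --moves '[[[-0.0365,0.006,0.003],4.87],[[-0.036,0.009,0.003],4.87],[[-0.035,0.012,0.003],4.87],[[-0.034,0.015,0.003],4.87],[[-0.0325,0.018,0.003],4.87],[[-0.031,0.0205,0.003],4.87],[[-0.029,0.023,0.003],4.87],[[-0.027,0.0255,0.003],4.87]]'

```text
time: 1.63
eef_pos: [0.5681, 0.0982, 0.2081]
orientation: [0.736, 0.677, 0.0, -0.0]
contact_force: [1.0, 0.8, -0.4]
gripper_width: 0.0854
```

Request:
step_arm --moves '[[[0,0,0],0],[[0,0,0],0]]'

```text
time: 1.8
eef_pos: [0.568, 0.0982, 0.2076]
orientation: [0.735, 0.678, -0.0, -0.0]
contact_force: [-0.6, 0.9, -0.1]
gripper_width: 0.0856
```

Run:
```python
from h import *
P,K,V=get("wrist","w2"); p,R,s=pose(); print(p,phi(R),R[:,2],s["time"],s["joints"])
```

```text
[0.56688063 0.099374   0.20775537] -4.505138584899523 [-1.41697333e-03  3.89473647e-04 -9.99998920e-01] 1.85 [ 4.50809321e-02  4.09392274e-01 -1.98106470e-01  9.64695565e-01
  4.52934812e-04  1.69450664e+00]
```

View pics/w2.png

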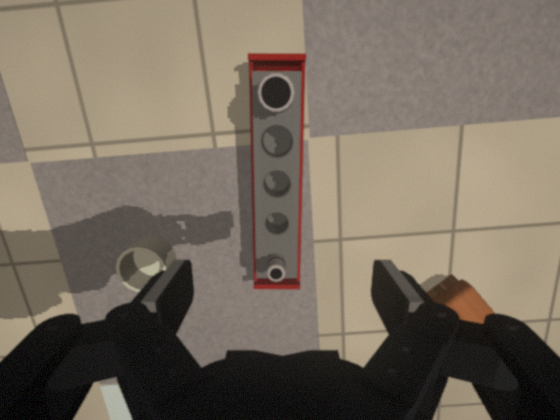

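Run:
```python
from h import *
P,K,V=ld("w2"); crop(P,210,45,130,125,4.7,"w2a"); crop(P,210,165,130,130,4.5,"w2b")
```

```text
(no output)
```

View pics/w2a.png

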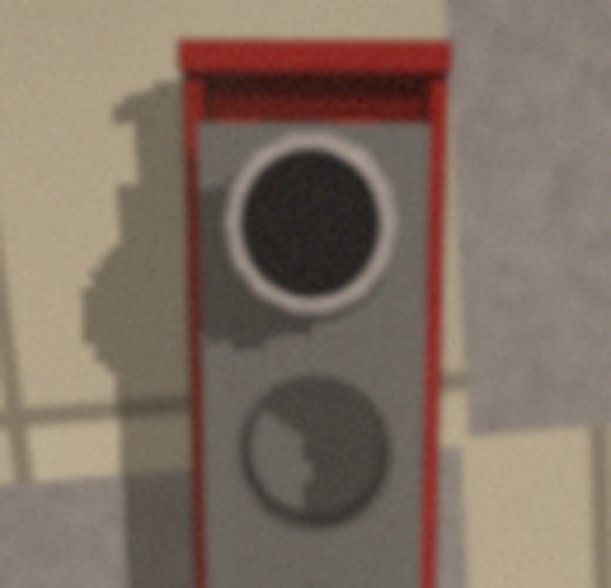

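View pics/w2b.png

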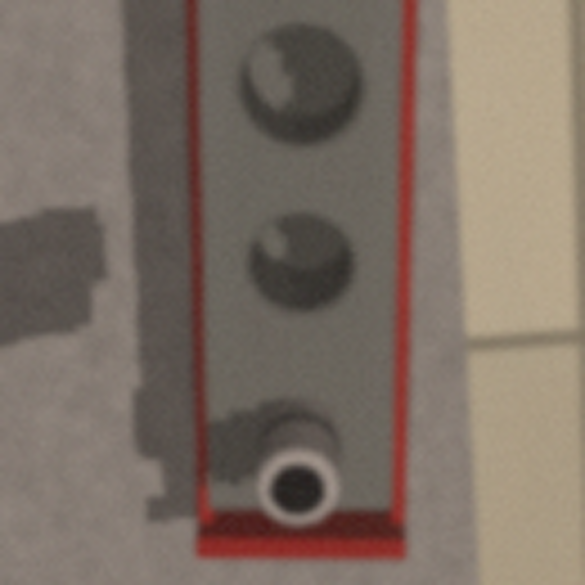

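Run:
```python
from h import *
P,K,V=ld("w2"); 
A=lambda u,v:((u+.5)/4.7-.5+210,(v+.5)/4.7-.5+45)
B=lambda u,v:((u+.5)/4.5-.5+210,(v+.5)/4.5-.5+165)
_,Kt,Vt=ld("top1");_,Ks,Vs=ld("scene1")
T=lambda u,v:((u+.5)/4-.5+180,(v+.5)/4-.5+160)
S=lambda u,v:((u+.5)/4-.5+180,(v+.5)/4-.5+170)
D=dict(h27=((145,194),(498,91)),h24=((200,198),(473,116)),h21=((256,201),(444,142)),f30=((82,186),(523,38)),f18=((312,197),(416,141)))
W=dict(h27=A(314.5,451),h24=B(300.5,84.5),h21=B(301,262),f30=A(311,222),f18=B(298,487))
for k in D:
    z=.068 if k[0]=="f" else .04
    q=tri([(Kt,Vt,T(*D[k][0])),(Ks,Vs,S(*D[k][1])),(K,V,W[k])])
    print(k,np.round(onz(K,V,W[k],z)*1e3,1),"tri",np.round(q[0]*1e3,1),np.round(q[1],1))
# frame y extents from wrist: outer top edges
print(onz(K,V,A(315,40),.03),onz(K,V,B(300,556),.03),onz(K,V,A(315,122),.04),onz(K,V,B(300,510),.04))
```

```text
h27 [568.  154.3  40. ] tri [567.6 152.2  37.9] [2.4 0.6 2. ]
h24 [564.5 114.5  40. ] tri [564.2 112.9  38. ] [2.1 1.2 1.2]
h21 [561.2  74.8  40. ] tri [560.4  72.9  38.3] [1.7 0.8 1.5]
f30 [571.2 193.6  68. ] tri [569.8 192.2  64.9] [2.2 0.5 2.2]
f18 [557.7  34.8  68. ] tri [556.8  32.1  65.3] [1.8 1.  1.3]
[0.574208   0.22881065 0.03      ] [ 0.55407615 -0.00385525  0.03      ] [0.57306601 0.21320851 0.04      ] [0.55579827 0.01408921 0.04      ]
```

Run:
```python
from h import *
show(plan([.4995,-.13,.2317],-4.5,7))
```

```text
[[[-0.0334,-0.007,-0.0034],-0.0],[[-0.0334,-0.007,-0.0034],-0.0],[[-0.0334,-0.007,-0.0034],-0.0],[[-0.0334,-0.007,-0.0034],-0.0],[[-0.0335,-0.0071,-0.0034],-0.0],[[-0.0334,-0.007,-0.0035],-0.0],[[-0.0335,-0.0071,-0.0034],-0.01]]
```

Request:
step_arm --moves '[[[-0.0334,-0.007,-0.0034],0],[[-0.0334,-0.007,-0.0034],0],[[-0.0334,-0.007,-0.0034],0],[[-0.0334,-0.007,-0.0034],0],[[-0.0334,-0.007,-0.0034],0],[[-0.0334,-0.007,-0.0034],0],[[-0.0334,-0.007,-0.0034],0],[[0,0,0],0]]'

```text
time: 2.52
eef_pos: [0.4987, -0.1327, 0.2331]
orientation: [0.735, 0.678, -0.001, 0.001]
contact_force: [-0.4, -0.1, 0.1]
gripper_width: 0.0852
```

Run:
```python
from h import *
P,K,V=get("wrist","w3"); p,R,s=pose(); print(p,phi(R),R[:,2],s["time"])
print(proj(K,V,[.4928,-.1562,.064]))
```

```text
[ 0.49923331 -0.13044928  0.23278415] -4.600772722248472 [ 7.91365471e-04 -3.42893529e-04 -9.99999628e-01] 2.5667
[277.11705471 221.95842911]
```

View pics/w3.png

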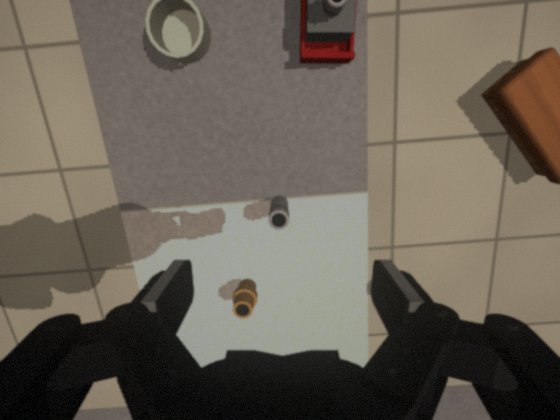

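Run:
```python
from h import *
P,K,V=ld("w3"); crop(P,240,180,80,60,8,"w3a")
```

```text
(no output)
```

View pics/w3a.png

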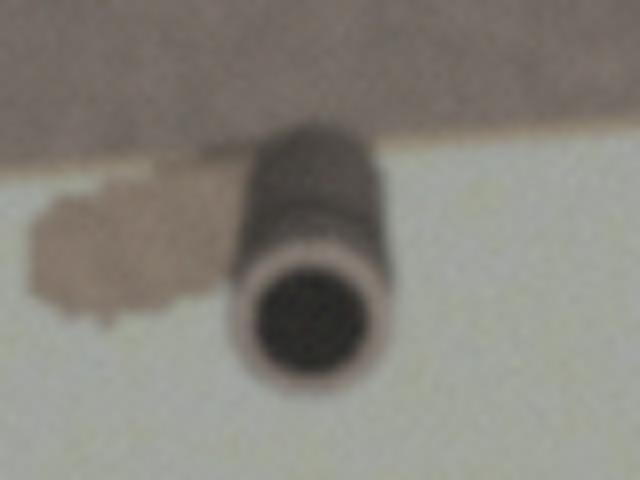

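Run:
```python
from h import *
P,K,V=ld("w3"); uv=((311.5)/8-.5+240,318.5/8-.5+180); print(uv,onz(K,V,uv,.064))
_,Kt,Vt=ld("top1");_,Ks,Vs=ld("scene1")
T=lambda u,v:((u+.5)/4-.5+180,(v+.5)/4-.5+160)
S=lambda u,v:((u+.5)/4-.5+180,(v+.5)/4-.5+170)
print(tri([(K,V,uv),(Kt,Vt,T(586,281)),(Ks,Vs,S(209,264))]))
```

```text
(278.4375, 219.3125) [ 0.49434551 -0.15353941  0.064     ]
(array([ 0.4931941 , -0.15528833,  0.06278424]), [np.float64(1.685408859399389), np.float64(1.9747772217231923), np.float64(0.6425194743968127)])
```

Run:
```python
from h import *
for i in range(3):
    get("top","tmp"); print(pose()[0],phi(pose()[1]))
show(plan([.4935,-.155,.058],-4.5,7,([.499,-.131,.2325],-4.5)))
```

```text
[ 0.49946345 -0.12907099  0.23247877] -4.495825564130987
[ 0.49970881 -0.12829483  0.23230627] -4.405273926604633
[ 0.4998649  -0.12787838  0.23214706] -4.350677209868337
[[[-0.0035,-0.0005,0.0249],-0.0],[[-0.0035,-0.0005,0.0249],-0.0],[[-0.0035,-0.0005,0.0249],-0.0],[[-0.0035,-0.0005,0.0249],-0.0],[[-0.0035,-0.0005,0.025],-0.0],[[-0.0034,-0.0006,0.0249],-0.0],[[-0.0035,-0.0005,0.025],-0.0]]
```

Run:
```python
from h import *
get("wrist","w4"); print(pose()[0],phi(pose()[1]))
P,K,V=ld("w4"); crop(P,240,180,80,60,8,"w4a")
show(plan([.4935,-.155,.058],-4.5,7,([.5,-.1275,.232],-4.4)))
```

```text
[ 0.49998757 -0.12774037  0.23205075] -4.322922884362869
[[[-0.004,-0.0006,0.0249],0.01],[[-0.004,-0.0006,0.0249],0.01],[[-0.004,-0.0006,0.0248],0.02],[[-0.004,-0.0006,0.0249],0.02],[[-0.004,-0.0007,0.0248],0.01],[[-0.004,-0.0006,0.0249],0.02],[[-0.0039,-0.0007,0.0248],0.01]]
```

View pics/w4a.png

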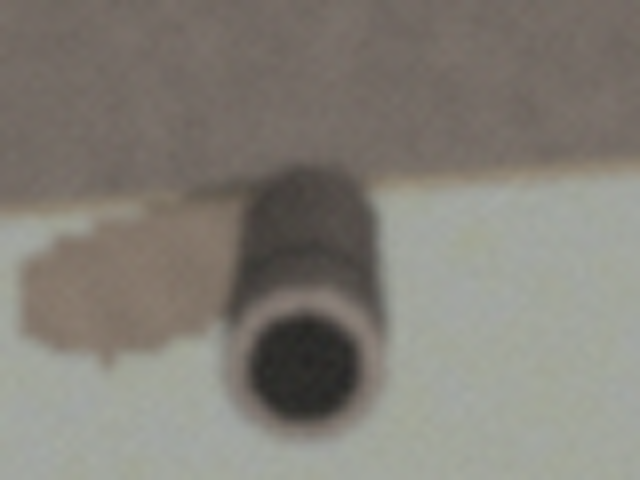

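Run:
```python
from h import *
P,K,V=ld("w4"); uv=((305.5)/8-.5+240,361.5/8-.5+180); print(uv,onz(K,V,uv,.064))
print(pose()[1][:,2])
```

```text
(277.6875, 224.6875) [ 0.49431729 -0.15342351  0.064     ]
[-2.70485908e-04  5.48941763e-04 -9.99999813e-01]
```

Request:
step_arm --moves '[[[-0.004,-0.0006,0.025],0],[[-0.004,-0.0006,0.025],0],[[-0.004,-0.0006,0.025],0],[[-0.004,-0.0006,0.025],0],[[-0.004,-0.0006,0.025],0],[[-0.004,-0.0006,0.025],0],[[-0.004,-0.0006,0.024],0],[[0,0,0],0]]'

```text
time: 3.43
eef_pos: [0.4909, -0.1545, 0.0541]
orientation: [0.733, 0.68, -0.001, -0.003]
contact_force: [-0.1, 0.2, 0.5]
gripper_width: 0.0857
```

Request:
step_arm --moves '[[[0,0,0],0],[[0,0,0],0],[[0,0,0],0]]'

```text
time: 3.68
eef_pos: [0.4951, -0.1568, 0.0597]
orientation: [0.734, 0.679, 0.001, 0.001]
contact_force: [0.2, 0.3, -0.1]
gripper_width: 0.0852
```

Run:
```python
from h import *
get("wrist","w5"); print(pose()[0],phi(pose()[1]),pose()[2]["time"])
```

```text
[ 0.49508989 -0.15703189  0.05971872] -4.4091297722557234 3.7333
```

View pics/w5.png

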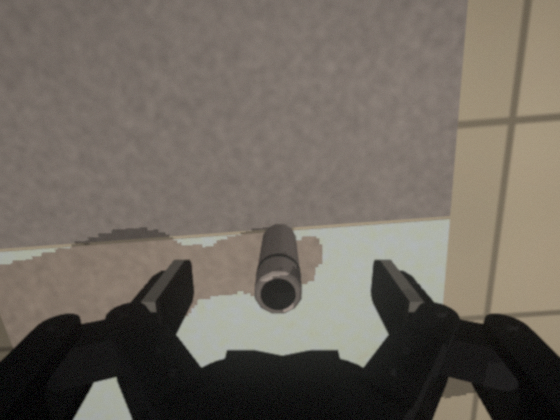

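Run:
```python
from h import *
p,R,s=pose();P,K,V=ld("w5"); print(p,s["time"]); print(proj(K,V,[p[0],p[1],.064])); crop(P,240,250,80,75,8,"w5a")
```

```text
[ 0.49508989 -0.15703189  0.05971872] 3.7333
[280.25122193 299.69526147]
```

View pics/w5a.png

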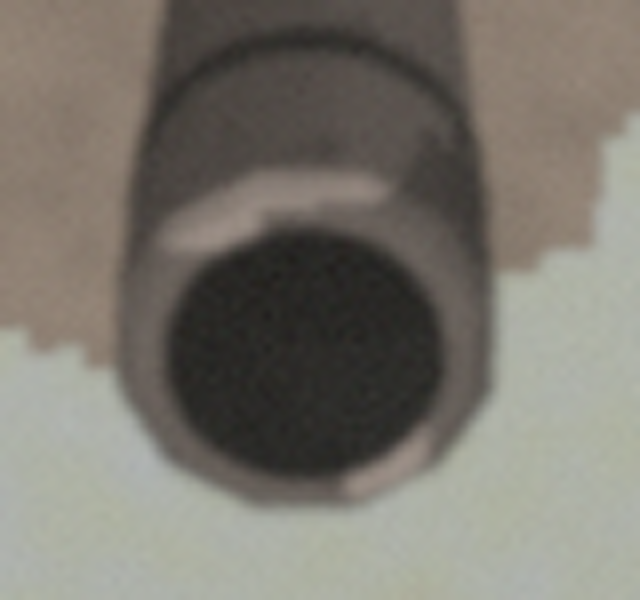

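Request:
step_arm --moves '[[[0.0015,-0.001,0],0],[[0,0,0],0],[[0,0,0],0]]'

```text
time: 3.98
eef_pos: [0.4931, -0.1555, 0.0588]
orientation: [0.734, 0.679, 0.0, 0.0]
contact_force: [0.3, -0.7, -0.2]
gripper_width: 0.085
```

Request:
step_arm --moves '[[[0,0,0],0],[[0,0,0],0],[[0,0,0],0],[[0,0,0],0],[[0,0,0],0],[[0,0,0],0]]' --jaw 1 --force 40

```text
time: 4.48
eef_pos: [0.4928, -0.1555, 0.0582]
orientation: [0.734, 0.679, -0.0, -0.0]
contact_force: [0.3, 1.0, 1.0]
gripper_width: 0.0202
```

Run:
```python
from h import *
p,R,s=pose(); print(p,phi(R),s["gripper_width"],s["contact_force"],s["time"]); P,K,V=get("wrist","w6")
```

```text
[ 0.49278531 -0.15549022  0.0581524 ] -4.472208975384308 0.02020411672449383 [0.26255069 0.96567915 1.04352897] 4.4833
```

View pics/w6.png

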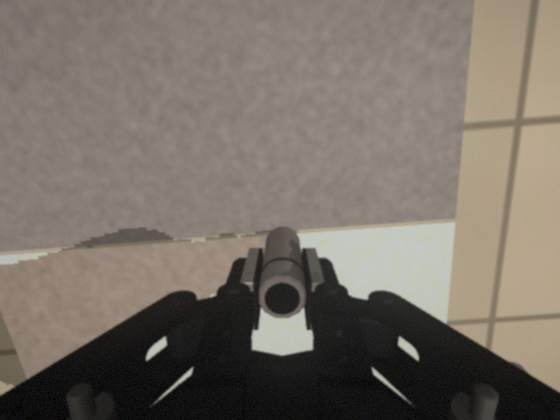

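Run:
```python
from h import *
show(plan([.4928,-.1555,.145],-4.5,4)); show(plan([.560,.0725,.145],-4.5,8,([.4928,-.1555,.145],-4.5)))
```

```text
[[[-0.0,0.0,-0.0217],0.01],[[-0.0,0.0,-0.0217],0.01],[[-0.0,0.0,-0.0217],0.0],[[-0.0,0.0,-0.0218],0.01]]
[[[0.0291,0.0061,0.0],-0.0],[[0.0291,0.0061,0.0],-0.0],[[0.0291,0.0062,0.0],-0.0],[[0.0291,0.0061,0.0],-0.0],[[0.029,0.0062,0.0],-0.0],[[0.0291,0.0061,0.0],-0.0],[[0.029,0.0062,0.0],-0.0],[[0.0291,0.0061,0.0],-0.0]]
```

Request:
step_arm --moves '[[[0,0,-0.018],0],[[0,0,-0.025],0],[[0,0,-0.025],0],[[0,0,-0.019],0],[[0,0,0],0]]'

```text
time: 4.95
eef_pos: [0.4951, -0.1565, 0.1487]
orientation: [0.734, 0.679, 0.001, 0.003]
contact_force: [0.9, 0.1, -0.5]
gripper_width: 0.0197
```

Request:
step_arm --moves '[[[0.029,0.006,0],0],[[0.029,0.006,0],0],[[0.029,0.006,0],0],[[0.029,0.006,0],0],[[0.029,0.006,0],0],[[0.029,0.006,0],0],[[0.029,0.006,0],0],[[0.029,0.006,0],0]]'

```text
time: 5.62
eef_pos: [0.5583, 0.0735, 0.1439]
orientation: [0.734, 0.679, -0.001, -0.001]
contact_force: [1.0, -0.3, -1.5]
gripper_width: 0.0201
```

Request:
step_arm --moves '[[[0,0,0],0],[[0,0,0],0],[[0,0,0],0],[[0,0,0],0],[[0,0,0],0],[[0,0,0],0]]'

```text
time: 6.12
eef_pos: [0.5586, 0.071, 0.145]
orientation: [0.735, 0.678, -0.0, -0.0]
contact_force: [-0.8, 0.4, -1.7]
gripper_width: 0.0201
```

Run:
```python
from h import *
get("wrist","w7"); p,R,s=pose(); print(p,phi(R),s["gripper_width"],s["contact_force"],s["time"])
show(plan([.560,.0725,.105],-4.5,3))
```

```text
[0.55861984 0.07119515 0.1450598 ] -4.5519380506914 0.019850009633773574 [ 0.19268543  0.04809848 -0.51229272] 6.1667
[[[0.0005,0.0004,0.0134],-0.02],[[0.0005,0.0004,0.0133],-0.02],[[0.0004,0.0005,0.0134],-0.01]]
```

View pics/w7.png

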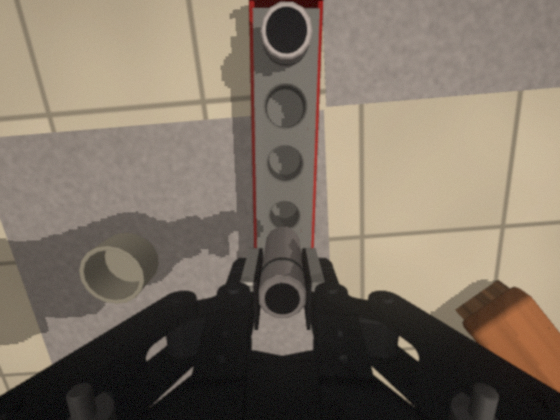

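Run:
```python
from h import *
P,K,V=ld("w7"); crop(P,235,75,100,75,8,"w7a");crop(P,235,180,100,75,8,"w7b");crop(P,240,225,90,95,6,"w7c")
```

```text
(no output)
```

View pics/w7a.png

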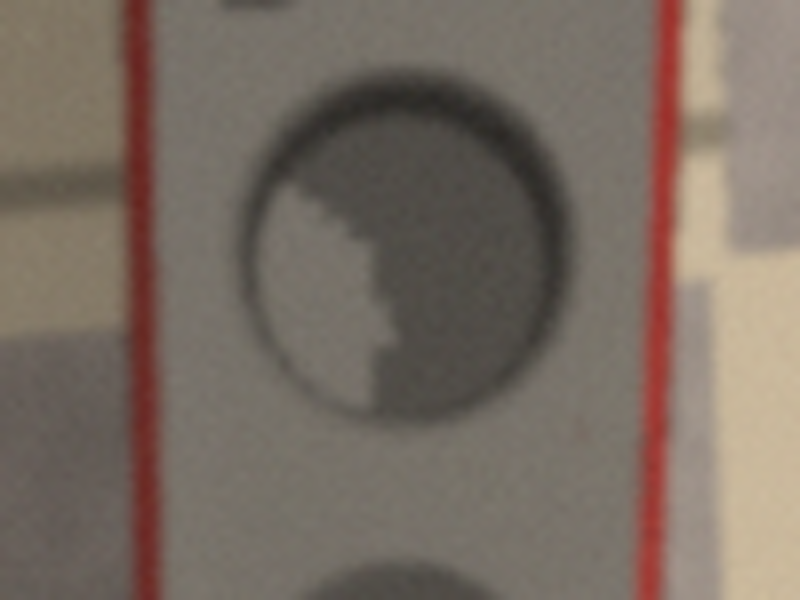

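View pics/w7b.png

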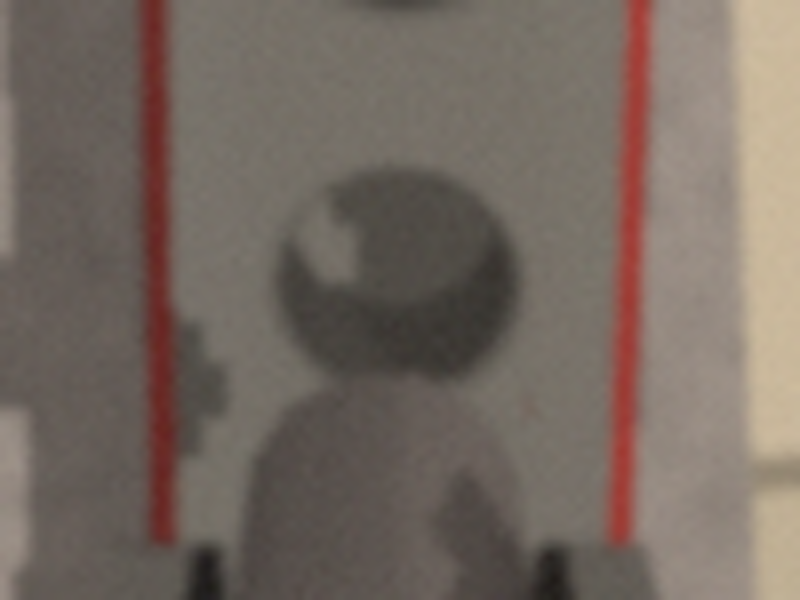

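View pics/w7c.png

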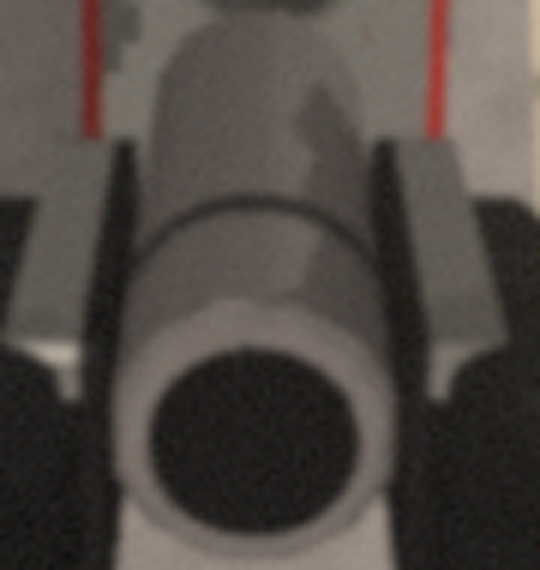

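Run:
```python
from h import *
P,K,V=ld("w7"); p,R,s=pose()
print("hole21",onz(K,V,(284.4,214.7),.04)*1e3,"hole27",onz(K,V,(285.4,105.4),.04)*1e3)
t=onz(K,V,(281.9,298.1),p[2]+.0058);print("sock top",t*1e3,"tcp",p*1e3)
f=onz(K,V,(282.4,226.5),p[2]-.0582+.0015); print("far foot edge",f*1e3)
```

```text
hole21 [561.41761369  74.68361565  40.        ] hole27 [568.18122345 153.87195725  40.        ]
sock top [559.41964965  72.5265008  150.85979664] tcp [558.61983651  71.19514597 145.05979664]
far foot edge [560.43093565  82.18508904  88.35979664]
```

Request:
step_arm --moves '[[[0.0009,0.0008,0.015],0],[[0.001,0.0008,0.015],0],[[0,0,0.01],0],[[0,0,0],0],[[0,0,0],0],[[0,0,0],0],[[0,0,0],0]]'

```text
time: 6.75
eef_pos: [0.5612, 0.0738, 0.1059]
orientation: [0.734, 0.679, 0.001, 0.0]
contact_force: [0.3, 0.4, -1.1]
gripper_width: 0.0201
```

Request:
step_arm --moves '[[[0,0,0.002],0],[[0,0,0.002],0],[[0,0,0.002],0],[[0,0,0],0]]'

```text
time: 7.08
eef_pos: [0.5602, 0.0739, 0.0987]
orientation: [0.734, 0.679, -0.0, -0.0]
contact_force: [-0.8, 0.0, -0.5]
gripper_width: 0.0195
```

Request:
step_arm --moves '[[[0,0,0.0015],0],[[0,0,0.0015],0],[[0,0,0.0015],0],[[0,0,0],0],[[0,0,0],0]]'

```text
time: 7.5
eef_pos: [0.5602, 0.0737, 0.0943]
orientation: [0.734, 0.679, -0.0, -0.0]
contact_force: [0.0, -1.0, -1.7]
gripper_width: 0.0199
```

Request:
step_arm --moves '[[[0,0,0.003],0],[[0,0,0.003],0],[[0,0,0.003],0],[[0,0,0.003],0],[[0,0,0],0]]'

```text
time: 7.92
eef_pos: [0.5601, 0.0737, 0.0818]
orientation: [0.734, 0.679, -0.0, -0.0]
contact_force: [-0.4, -2.9, -3.2]
gripper_width: 0.0198
```

Request:
step_arm --moves '[[[-0.0005,0,0.003],0],[[0,0,0.003],0],[[0,0,0.003],0],[[0,0,0.002],0],[[0,0,0],0],[[0,0,0],0]]'

```text
time: 8.42
eef_pos: [0.5602, 0.0735, 0.0712]
orientation: [0.734, 0.679, -0.0, -0.0]
contact_force: [-0.2, -0.7, -1.4]
gripper_width: 0.0201
```

Request:
step_arm --moves '[[[0,0,0.0015],0],[[0,0,0.0015],0],[[0,0,0],0],[[0,0,0],0]]'

```text
time: 8.75
eef_pos: [0.5605, 0.0733, 0.0685]
orientation: [0.734, 0.679, -0.0, 0.0]
contact_force: [-0.5, -0.7, -1.9]
gripper_width: 0.0195
```

Request:
step_arm --moves '[[[0,0,0.001],0],[[0,0,0.0005],0],[[0,0,0],0],[[0,0,0],0]]'

```text
time: 9.08
eef_pos: [0.5606, 0.0733, 0.0681]
orientation: [0.734, 0.679, 0.0, 0.0]
contact_force: [-3.6, -1.6, 7.1]
gripper_width: 0.0201
```

Request:
step_arm --moves '[[[0,0,-0.0008],0],[[0,0,0],0],[[0,0,0],0],[[0,0,0],0],[[0,0,0],0],[[0,0,0],0]]' --jaw 0

```text
time: 9.58
eef_pos: [0.5605, 0.0735, 0.0678]
orientation: [0.734, 0.679, 0.0, -0.0]
contact_force: [-0.3, 0.0, -0.5]
gripper_width: 0.0854
```

Request:
step_arm --moves '[[[0,0,-0.02],0],[[0,0,-0.03],0],[[0,0,-0.03],0],[[0,0,-0.03],0],[[0,0,-0.025],0],[[0,0,0],0]]'

```text
time: 10.08
eef_pos: [0.5636, 0.0735, 0.2084]
orientation: [0.734, 0.679, 0.003, 0.003]
contact_force: [0.7, 0.2, 0.4]
gripper_width: 0.0853
```

Run:
```python
from h import *
get("wrist","w8"); p,R,s=pose(); print(p,phi(R),s["gripper_width"],s["contact_force"],s["time"])
show(plan([.6495,-.245,.235],-4.5,10))
```

```text
[0.56257359 0.07342253 0.20591586] -4.4649211926594115 0.08541492206056721 [ 0.35965323  0.24150925 -0.73790664] 10.1333
[[[-0.0311,0.0111,-0.0029],0.0],[[-0.0311,0.0112,-0.0029],0.0],[[-0.0311,0.0111,-0.0029],0.0],[[-0.0311,0.0112,-0.0029],0.01],[[-0.031,0.0111,-0.0029],0.0],[[-0.0311,0.0112,-0.0029],0.01],[[-0.031,0.0112,-0.0029],0.0],[[-0.0311,0.0111,-0.0029],0.01]]
[[[-0.031,0.0112,-0.0029],0.0],[[-0.0311,0.0111,-0.003],0.01]]
```

View pics/w8.png

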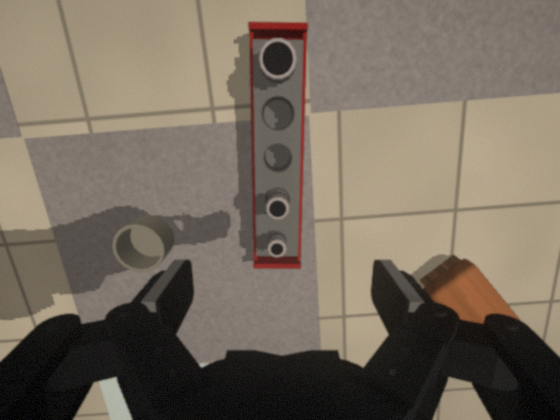

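Request:
step_arm --moves '[[[-0.031,0.011,-0.003],0],[[-0.031,0.011,-0.003],0],[[-0.031,0.011,-0.003],0],[[-0.031,0.011,-0.003],0],[[-0.031,0.011,-0.003],0],[[-0.031,0.011,-0.003],0],[[-0.031,0.011,-0.003],0],[[-0.031,0.011,-0.003],0]]'

```text
time: 10.8
eef_pos: [0.6284, -0.1821, 0.2252]
orientation: [0.734, 0.679, -0.0, -0.001]
contact_force: [0.3, 0.7, -0.0]
gripper_width: 0.0852
```

Request:
step_arm --moves '[[[-0.031,0.011,-0.003],0],[[-0.031,0.011,-0.003],0],[[0,0,0],0],[[0,0,0],0],[[0,0,0],0],[[0,0,0],0]]'

```text
time: 11.3
eef_pos: [0.6454, -0.2428, 0.2318]
orientation: [0.734, 0.679, -0.0, -0.001]
contact_force: [0.1, 0.8, 0.2]
gripper_width: 0.0853
```

Run:
```python
from h import *
P,K,V=get("wrist","w9"); p,R,s=pose(); print(p,phi(R),R[:,2],s["time"])
u,v=proj(K,V,[.6435,-.2715,.064]); print(u,v); np.savetxt("pics/w9.txt",p)
crop(P,240,180,80,60,8,"w9a")
```

```text
[ 0.64558276 -0.24271292  0.23224382] -4.380552468610846 [-1.28511778e-03  9.31797071e-04 -9.99998740e-01] 11.35
281.877988762975 227.54749388929363
```

View pics/w9.png

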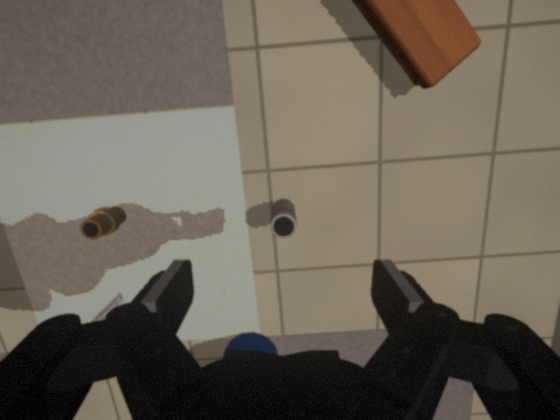

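View pics/w9a.png

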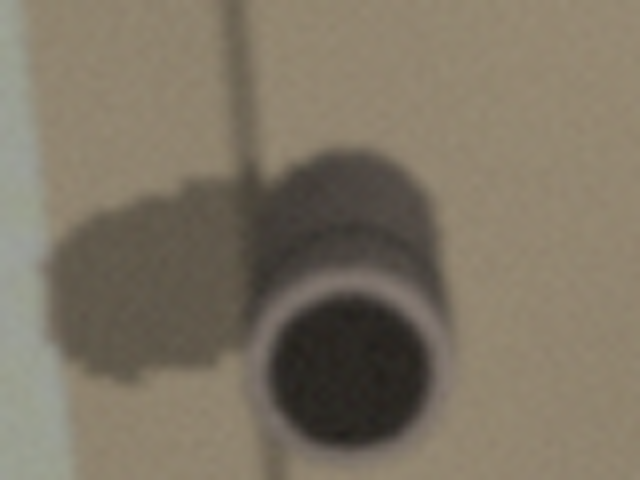

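Run:
```python
from h import *
P,K,V=ld("w9"); uv=(351.5/8-.5+240,369.5/8-.5+180); print(uv,onz(K,V,uv,.064))
_,Kt,Vt=ld("top1");print(onz(Kt,Vt,(434,195),.13), onz(K,V,(250,335),.15))
show(plan([.6440,-.2705,.058],-4.5,8))
```

```text
(283.4375, 225.6875) [ 0.64519862 -0.26965947  0.064     ]
[ 0.5668754 -0.4411418  0.13     ] [ 0.61456866 -0.32762348  0.15      ]
[[[-0.0035,0.0001,0.0218],0.01],[[-0.0035,0.0001,0.0218],0.02],[[-0.0035,0.0001,0.0218],0.01],[[-0.0035,0.0001,0.0218],0.02],[[-0.0035,0.0,0.0218],0.01],[[-0.0034,0.0001,0.0217],0.02],[[-0.0035,0.0,0.0218],0.01],[[-0.0034,0.0001,0.0217],0.02]]
```

Request:
step_arm --moves '[[[-0.0035,0.0001,0.0218],0],[[-0.0035,0.0001,0.0218],0],[[-0.0035,0.0001,0.0218],0],[[-0.0035,0.0001,0.0218],0],[[-0.0035,0,0.0218],0],[[-0.0035,0,0.0218],0],[[-0.0035,0,0.0218],0],[[-0.0035,0,0.0218],0]]'

```text
time: 12.02
eef_pos: [0.6443, -0.2708, 0.0578]
orientation: [0.733, 0.68, 0.0, 0.0]
contact_force: [1.7, 0.2, 0.8]
gripper_width: 0.0857
```

Request:
step_arm --moves '[[[0,0,0],0],[[0,0,0],0],[[0,0,0],0],[[0,0,0],0],[[0,0,0],0]]'

```text
time: 12.43
eef_pos: [0.6454, -0.2724, 0.0605]
orientation: [0.734, 0.679, 0.0, 0.001]
contact_force: [0.0, 0.3, -1.0]
gripper_width: 0.0853
```

Run:
```python
from h import *
P,K,V=get("wrist","w10"); p,R,s=pose(); print(p,phi(R),s["time"])
print(proj(K,V,[p[0],p[1],.064]))
```

```text
[ 0.64520944 -0.27237982  0.0602651 ] -4.4414016760197965 12.4833
[279.77309041 298.24530646]
```

View pics/w10.png

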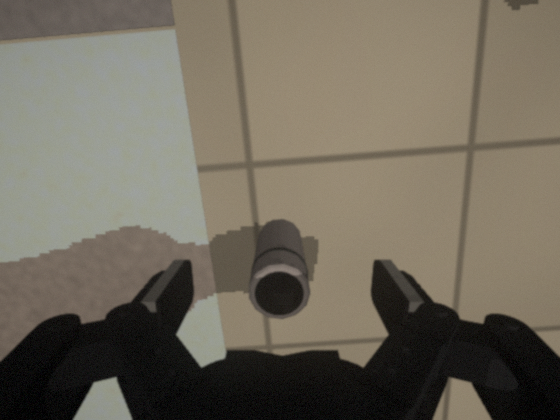

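Request:
step_arm --moves '[[[0.0015,0,0.002],0],[[0,0,0],0],[[0,0,0],0]]'

```text
time: 12.73
eef_pos: [0.6443, -0.2706, 0.0566]
orientation: [0.734, 0.679, -0.0, -0.0]
contact_force: [0.2, -0.5, -0.1]
gripper_width: 0.0852
```

Request:
step_arm --moves '[[[0,0,0],0],[[0,0,0],0],[[0,0,0],0],[[0,0,0],0],[[0,0,0],0],[[0,0,0],0]]' --jaw 1 --force 40

```text
time: 13.23
eef_pos: [0.6443, -0.2708, 0.0566]
orientation: [0.734, 0.679, -0.0, 0.0]
contact_force: [-0.6, 0.3, 1.0]
gripper_width: 0.026
```

Run:
```python
from h import *
P,K,V=get("wrist","w11"); p,R,s=pose(); print(p,phi(R),s["time"],s["gripper_width"])
```

```text
[ 0.64433059 -0.27080144  0.05660573] -4.469895756952859 13.2833 0.026030228496131937
```

Run:
```python
from h import *
show(plan([.5673,.1525,.165],-4.5,13,([.6443,-.2708,.165],-4.47)))
```

```text
[[[0.032,-0.0084,0.0],0.0],[[0.032,-0.0084,0.0],0.0],[[0.032,-0.0085,0.0],0.0],[[0.032,-0.0084,0.0],0.0],[[0.032,-0.0085,0.0],0.0],[[0.032,-0.0084,0.0],0.0],[[0.032,-0.0085,0.0],0.0],[[0.032,-0.0084,0.0],0.01]]
[[[0.032,-0.0085,0.0],0.0],[[0.032,-0.0084,0.0],0.01],[[0.032,-0.0085,0.0],0.0],[[0.032,-0.0085,0.0],0.01],[[0.032,-0.0084,0.0],0.0]]
```

Request:
step_arm --moves '[[[0,0,-0.0184],0],[[0,0,-0.03],0],[[0,0,-0.03],0],[[0,0,-0.02],0],[[0,0,-0.01],0],[[0,0,0],0]]'

```text
time: 13.78
eef_pos: [0.6456, -0.2714, 0.1675]
orientation: [0.734, 0.679, 0.001, 0.002]
contact_force: [0.1, 0.2, -1.8]
gripper_width: 0.0258
```

Request:
step_arm --moves '[[[0.032,-0.0084,0],0],[[0.032,-0.0084,0],0],[[0.032,-0.0084,0],0],[[0.032,-0.0084,0],0],[[0.032,-0.0084,0],0],[[0.032,-0.0085,0],0],[[0.032,-0.0085,0],0],[[0.032,-0.0085,0],0]]'

```text
time: 14.45
eef_pos: [0.5951, -0.0086, 0.1626]
orientation: [0.734, 0.679, -0.001, -0.001]
contact_force: [1.0, -0.8, -2.0]
gripper_width: 0.026
```

Request:
step_arm --moves '[[[0.032,-0.0085,0],0],[[0.032,-0.0085,0],0],[[0.032,-0.0085,0],0],[[0.032,-0.0085,0],0],[[0.032,-0.0085,0],0],[[0,0,0],0],[[0,0,0],0],[[0,0,0],0]]'

```text
time: 15.12
eef_pos: [0.5662, 0.1523, 0.1634]
orientation: [0.734, 0.679, -0.001, -0.0]
contact_force: [-0.3, 0.2, -1.7]
gripper_width: 0.0261
```

Request:
step_arm --moves '[[[0,0,0],0],[[0,0,0],0],[[0,0,0],0]]'

```text
time: 15.37
eef_pos: [0.5673, 0.1514, 0.1646]
orientation: [0.735, 0.678, -0.0, -0.0]
contact_force: [0.3, -0.1, -1.9]
gripper_width: 0.0255
```

Run:
```python
from h import *
P,K,V=get("wrist","w12"); p,R,s=pose(); print(p,phi(R),s["time"],s["gripper_width"])
crop(P,220,170,120,150,4,"w12a")
```

```text
[0.56727972 0.1515534  0.16473853] -4.564972768222977 15.4167 0.026039466774305412
```

View pics/w12.png

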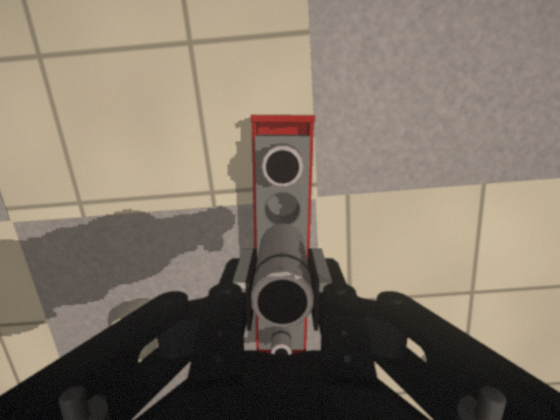

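View pics/w12a.png

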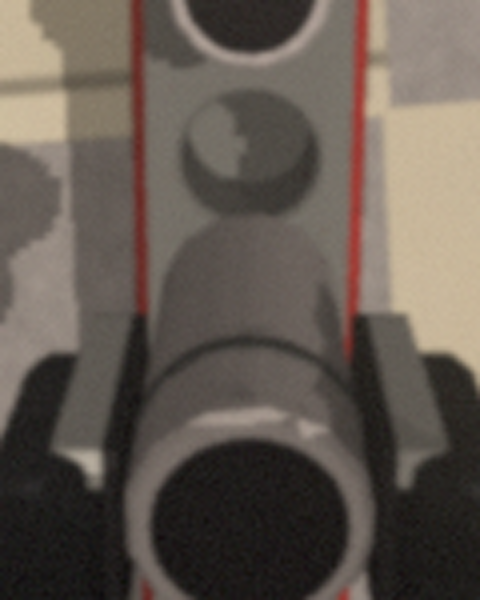

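Run:
```python
from h import *
P,K,V=ld("w12"); p,R,s=pose()
print("hole27",onz(K,V,(282.1,207.9),.04)*1e3,"sock top",onz(K,V,(282.1,300.1),p[2]+.0074)*1e3,p*1e3)
```

```text
hole27 [568.31314205 155.03929213  40.        ] sock top [568.19749336 152.99898659 172.13852997] [567.27972072 151.55340084 164.73852997]
```

Request:
step_arm --moves '[[[0.0017,0,0.018],0],[[0,0,0.02],0],[[0,0,0.018],0],[[0,0,0.008],0],[[0,0,0],0],[[0,0,0],0],[[0,0,0],0],[[0,0,0],0]]'

```text
time: 16.08
eef_pos: [0.5683, 0.1543, 0.1022]
orientation: [0.734, 0.679, 0.001, 0.001]
contact_force: [0.3, -0.3, -1.5]
gripper_width: 0.0254
```

Request:
step_arm --moves '[[[0,0,0.0015],0],[[0,0,0.0015],0],[[0,0,0.001],0],[[0,0,0],0],[[0,0,0],0]]'

```text
time: 16.5
eef_pos: [0.5671, 0.1543, 0.0969]
orientation: [0.734, 0.679, -0.0, -0.0]
contact_force: [-0.4, 0.4, -2.2]
gripper_width: 0.0261
```

Request:
step_arm --moves '[[[-0.001,0,0],0],[[0,0,0.0015],0],[[0,0,0.0015],0],[[0,0,0.0015],0],[[0,0,0],0],[[0,0,0],0]]'

```text
time: 17.0
eef_pos: [0.567, 0.1533, 0.0922]
orientation: [0.734, 0.679, -0.0, -0.0]
contact_force: [0.2, -0.1, -1.8]
gripper_width: 0.0258
```

Foot at 35.6 mm with no force: it is in the hole. Continuing down.

Request:
step_arm --moves '[[[0,0,0.003],0],[[0,0,0.003],0],[[0,0,0.003],0],[[0,0,0.003],0],[[0,0,0],0]]'

```text
time: 17.42
eef_pos: [0.5666, 0.1532, 0.0795]
orientation: [0.734, 0.679, -0.001, -0.0]
contact_force: [0.7, -0.6, -2.7]
gripper_width: 0.0257
```

Request:
step_arm --moves '[[[0,0,0.003],0],[[0,0,0.003],0],[[0,0,0.003],0],[[0,0,0.001],0],[[0,0,0],0],[[0,0,0],0]]'

```text
time: 17.92
eef_pos: [0.5671, 0.1533, 0.0703]
orientation: [0.734, 0.679, -0.0, -0.0]
contact_force: [-0.0, 0.5, -2.6]
gripper_width: 0.0256
```

Request:
step_arm --moves '[[[0,0,0.0015],0],[[0,0,0.001],0],[[0,0,0.001],0],[[0,0,0],0],[[0,0,0],0]]'

```text
time: 18.33
eef_pos: [0.567, 0.1533, 0.0668]
orientation: [0.734, 0.679, -0.0, -0.0]
contact_force: [-0.5, -1.0, -1.7]
gripper_width: 0.0257
```

Request:
step_arm --moves '[[[0,0,0.0008],0],[[0,0,0.0005],0],[[0,0,0],0],[[0,0,0],0]]'

```text
time: 18.67
eef_pos: [0.5672, 0.1533, 0.0665]
orientation: [0.734, 0.679, 0.0, 0.0]
contact_force: [-1.6, -1.8, 5.5]
gripper_width: 0.0258
```

Request:
step_arm --moves '[[[0,0,-0.0008],0],[[0,0,0],0],[[0,0,0],0],[[0,0,0],0],[[0,0,0],0],[[0,0,0],0]]' --jaw 0

```text
time: 19.17
eef_pos: [0.5671, 0.1533, 0.0663]
orientation: [0.734, 0.679, -0.0, -0.0]
contact_force: [0.3, -0.4, 0.6]
gripper_width: 0.0859
```

Request:
step_arm --moves '[[[0,0,-0.02],0],[[0,0,-0.03],0],[[0,0,-0.03],0],[[0,0,-0.03],0],[[0,0,-0.025],0],[[-0.02,0,0],0],[[0,0,0],0],[[0,0,0],0]]'

```text
time: 19.83
eef_pos: [0.5655, 0.1329, 0.2015]
orientation: [0.735, 0.679, 0.0, -0.0]
contact_force: [-0.5, 0.8, 0.8]
gripper_width: 0.0853
```

Request:
step_arm --moves '[[[0,0,0],0],[[0,0,0],0],[[0,0,0],0]]'

```text
time: 20.08
eef_pos: [0.5651, 0.1338, 0.2005]
orientation: [0.734, 0.679, -0.001, -0.001]
contact_force: [0.7, 0.7, 0.2]
gripper_width: 0.0852
```

Run:
```python
from h import *
P,K,V=get("wrist","w13"); p,R,s=pose(); print(p,phi(R),s["time"],s["contact_force"])
crop(P,230,20,110,150*1,4,"w13a"); crop(P,200,20,160,270,2.2,"w13b")
Q,_,_=get("scene","s13"); crop(Q,180,170,160,140,4,"s13a")
```

```text
[0.56515005 0.13370741 0.20058301] -4.440390325226174 20.1333 [-0.43548343 -0.35610739  0.01150093]
```

View pics/w13.png

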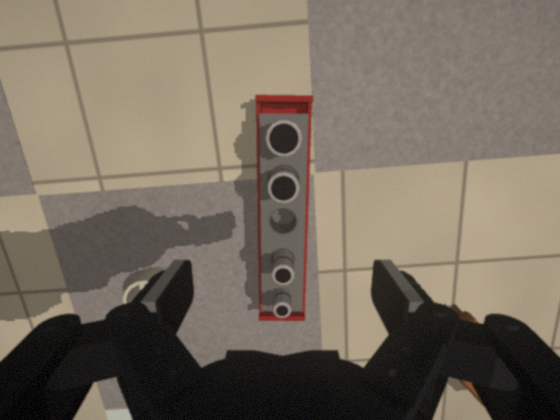

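View pics/s13a.png

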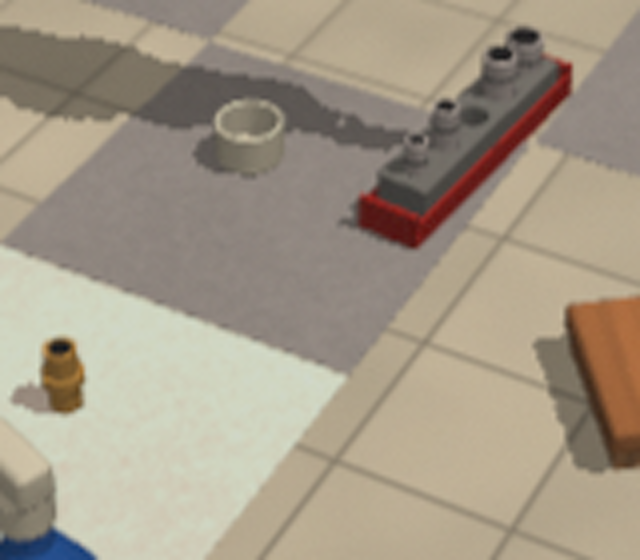

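Run:
```python
from h import *
_,K,V=ld("w13");_,Ks,Vs=ld("s13")
S=lambda u,v:((u+.5)/4-.5+180,(v+.5)/4-.5+170)
for n,w,s in (("21",(283.5,274),(447,106)),("27",(283.2,187.5),(499,55)),("f30",(283.7,138),(524,39))): print(n,tri([(K,V,w),(Ks,Vs,S(*s))]))
from station import job
print(job.sign_off())
```

```text
21 (array([0.56188892, 0.07456101, 0.07258936]), [np.float64(0.5691114227322331), np.float64(0.5691114227321913)])
27 (array([0.56747772, 0.15353629, 0.07217921]), [np.float64(0.6892166283319339), np.float64(0.6892166283316934)])
f30 (array([0.57086397, 0.1928809 , 0.06436898]), [np.float64(0.7073296664347335), np.float64(0.7073296664347624)])
the job is handed in; nothing more can be done
None
```

Both loose sockets are back in the holder: the thinner one in the 21 mm hole and the thicker one in the 27 mm hole. I released both, backed the arm off and signed the job off at about 20 s of the 70 s allowed.

- **Insertion:** Each socket slid in with under about 3 N of side force. Each met the hole floor at the expected depth, 10 mm above the ground, with 5 to 7 N.
- **Final view:** Triangulated from the wrist and scene pictures, the tops read 72.6 mm (21) and 72.2 mm (27), against the 74 mm expected. The same method read the fixed 30 mm socket at 64.4 mm instead of 68 mm, so I put this difference down to measurement error.
- **Other objects:** In the last pictures the brass fitting, PVC cap and brush stand where they were. I did not re-check the vase, ladle, driver or the rest of the spray bottle. The arm went nowhere near them, and I felt no contact.
- **Disagreement found:** The wrist camera and the two fixed cameras differed by 1 to 3 mm in absolute position, so I worked from relative offsets. These agreed to about 0.5 mm for the 21 socket. For the 27 they differed by about 2 mm, and I followed the wrist camera, which had matched the first insertion.

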